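Hang the pink tape roll on its slanted peg

TASK

Tidy the dressing bench: pick up the medical tape roll with the pink core and hang it on the slanted peg of the pink stand. Hold it square to the peg and slide it on along the peg's line, right down until it lies against the pink disc at the peg's foot, then let go. Leave the rolls with the blue and green cores where they lie.

Things in the scene. Friction and masses are not known exactly. Their poses are not given: they have to be found in the camera images.
- pink_roll: Cream medical tape roll with a pink plastic core, lying flat on the bench: outer diameter 60 mm, open centre hole 40 mm through, 28 mm high, about 80 g, stiff. Origin at the centre of its underside; its z axis is the roll's own axis, pointing up. Nothing stands within 35 mm of its outside.
- blue_roll: Same size of tape roll with a blue core, lying on the bench; to be left alone. Origin and axes as for the pink roll.
- green_roll: Same size of tape roll with a green core, lying on the bench; to be left alone. Origin and axes as for the pink roll.
- pink_peg: Fixed steel peg, diameter 16, length 60 mm, round tip, leaning 35 degrees from vertical, roughly to the robot's right. Origin: its root, 100 mm above the bench, on the upper face of a pink stop disc (diameter 56 mm, square to the peg); z runs root to tip. Foot plate pink, 100 x 100 mm. A like stand in blue is 180+ mm to one side. The roll may not slide by itself; let go, it sags 12 mm sideways.
Not all that is in view belongs to the job. Of the things that look like the part that bears pink_peg, take the one that is farthest to the robot's right at the start. What is shaped like the pink_roll but orange is not meant.

How it is judged (in metres and radians):
On the way:
1. the pink roll, still held in the fingers, is threaded on the pink stand's peg, square to it within 17 degrees and with the tip at least 15 mm through the hole (contact force between pink_roll and the fingers above 0.5 N and angle between the z axis of pink_roll and the z axis of pink_peg, either way round below 0.3 rad and z of pink_roll in the frame of pink_peg between -0.01 and 0.045 m and x of pink_roll in the frame of pink_peg between -0.018 and 0.018 m and y of pink_roll in the frame of pink_peg between -0.018 and 0.018 m), for 0.1 s.
At the end, for the whole second after the job is handed in: The pink-cored roll hangs released and still on the pink stand's peg, against the disc: the centre of its underside within 25 mm of the peg's root and its axis within 17 degrees of the peg's. The blue-cored and green-cored rolls lie within 30 mm of where they started (distance between pink_roll and pink_peg below 0.025 m and angle between the z axis of pink_roll and the z axis of pink_peg, either way round below 0.3 rad and linear speed of pink_roll below 0.02 m/s and contact force between pink_roll and the fingers below 0.05 N and distance of each of blue_roll, green_roll from where it was at the start of the episode below 0.03 m); the robot touches nothing.
It fails at once if the blue-cored or green-cored roll is moved more than 30 mm (distance of any of blue_roll, green_roll from where it was at the start of the episode above 0.03 m).
It also fails if it takes over 35 s, if anything falls off the work surface, if the arm or the gripper's body presses on something with over 40 N, if the wrist force passes 120 N, or if a joint passes its speed limit or range.

ROBOT

A 6-joint arm with a two-finger parallel gripper is mounted at the origin on the work surface. World frame = base frame: x ahead of the robot, y to its left, z up, the work surface at z = 0. Lengths are in m, angles in degrees, forces in N, time in s.
With the tool pointing down it reaches from about 0.35 to 0.975 m from the base axis. Payload 7.1 kg.
Tool frame: the origin (TCP) lies between the finger pads; the fingertips stand 11 mm ahead of it and the grasp point (between the pads) lies 8 mm behind it (tip_reach is the distance from the TCP to the fingertips, in m); z points along the fingers, y is the line along which they close (so a half turn about z gives the same grasp; the last joint's range is limited). The gripper opens to 88 mm and grips with 3 to 60 N. Pads are 20 mm wide; open, the fingers measure 115 mm over their backs; the gripper's body (75 mm by 178 mm) begins 61 mm behind the grasp point.
Start: joints at [-67.494, 24.242, 93.386, -0, 62.372, -1.089], TCP at [0.25, -0.573, 0.234] pointing down, gripper open.
Joint ranges: [-172.04, 172.04], [-51.8, 120.97], [4.93, 147.93], [-75.15, 255.16], [6.16, 154.13], [-145.62, 145.62]. Speed limits (degrees/s): [136.94, 136.94, 172.46, 180, 180, 180].

INTERFACE

Orientations are given as [roll, pitch, yaw] about the fixed x, y, z axes, in that order (R = Rz(yaw) Ry(pitch) Rx(roll)).
In Python, from station import state, grab_frame, hand_in, tip_reach gives the robot as it stands.
- The arm moves only by the tool drive_tool, never from a script. Its argument "deltas" is text: rows parted by semicolons, each of 7 numbers parted by spaces: the turn, a rotation vector about the tool's x, y, z in units of 0.1 rad (1.0 is 0.1 rad), then the shift along the tool's x, y, z in units of 40 mm (1.0 is 40 mm), then the closure, from 0 (fully open) to 1 (shut). A call has 1 to 20 rows; each row shifts and turns the commanded pose from where the row before left it, along the tool's axes as they then stand; what a row does not reach is not made up. A row lasts 1/12 s, in which the tool goes at most 41.7 mm and 7.16 degrees, less where a joint would pass 70% of its speed; a pose out of reach is approached as far as the arm can. A call with a number of a shift or a turn outside -1 to 1 is refused whole. A call with a gripper value outside its range is refused whole. The fingers move at their own pace and stop on an object; "newtons" is the grip in N (left out, the last holds). Time passes only in rows, so rows that do not move let the fingers close. It gives the time, the measured TCP pose, the force, the opening and the grip force at its end, in the units of the state.
- state(): the state, without advancing time (a new reading comes with each control period).
- grab_frame(name): name is "scene" or "top"; returns a dict with "frame" (400x640x3 uint8, red, green, blue), "K" (3x3 intrinsics, pixels), "dist_coeffs" ([k1, k2, p1, p2, k3] as OpenCV has them; the pictures are not rectified), "rvec" (rotation vector, rad) and "tvec" (3), from world to camera coordinates, as OpenCV has them. Camera axes: x right, y down, z forward; pixel columns grow to the right and rows downward; lengths in m; the calibration is good to about 2 mm. A picture is of the moment at which its call begins. There is no depth.
- hand_in(): hands the job in; it is judged then, once.
The state is a dict: "time": time; "q": joint angles; "joint_vel": joint speeds; "joint_efforts": joint torques, N m; "tcp_pos": TCP position; "eef_rot": TCP orientation; "wrist_force": force on the tool from outside, world axes, zero at the start; "wrist_torque": the same for the moment, N m; "finger_gap": finger opening in m; "gripper_force": force on a finger pad.
Only numpy, scipy, OpenCV 4.12 (cv2) and the standard library are available. Lean on these libraries where they do the work, as an engineer would, in place of code of your own. Each camera call takes 0.05 s, during which the arm holds its last target. There are 200 camera calls.

## Working session

There is one attempt and no reset: what is moved stays moved. The work goes in short steps, Python scripts to look and compute and a tool call to move; the robot and the scene stay as the last step left them, time stands still between calls to the robot, and variables do not carry over. Pictures are saved under pics/ and viewed, at most 10 in all, crops included, and the job is handed in when it is done.

Besides the shell and the picture viewer there is one more tool, called after "Request:" in YAML: its name, and indented under it one key for each argument. drive_tool: Moves the arm, as the interface text tells. Its arguments: {"type":"object","properties":{"deltas":{"type":"string"},"newtons":{"type":"number"}},"required":["deltas"]}

```bash
mkdir -p pics; ls; python3 - <<'E'
from station import *
import cv2,pickle
s=state();print(s['time'],s['tcp_pos'],s['eef_rot'],s['finger_gap'])
d={}
for n in('scene','top'):
    f=grab_frame(n);d[n]=f;cv2.imwrite(f'pics/{n}0.png',f['frame'][:,:,::-1])
    print(n,f['K'],f['dist_coeffs'],f['rvec'],f['tvec'])
pickle.dump(d,open('f0.pkl','wb'))
E
```

```text
pics
0.0 [ 0.2499992  -0.57226664  0.23292652] [-1.79916113e+02  2.39704627e-04  2.35969472e+01] 0.08799339431332323
scene [[361.0617561    0.         314.63842338]
 [  0.         361.0617561  199.31100539]
 [  0.           0.           1.        ]] [-0.00837148  0.          0.          0.          0.        ] [ 2.29977148  0.77571465 -0.2863917 ] [-0.40405648 -0.12852697  0.93183553]
top [[423.0508612    0.         324.98569493]
 [  0.         423.0508612  191.20735382]
 [  0.           0.           1.        ]] [-0.06218994  0.          0.          0.          0.        ] [ 2.19885967 -2.1538323   0.10201657] [-0.01010599  0.46603887  0.98236302]
```

View pics/scene0.png

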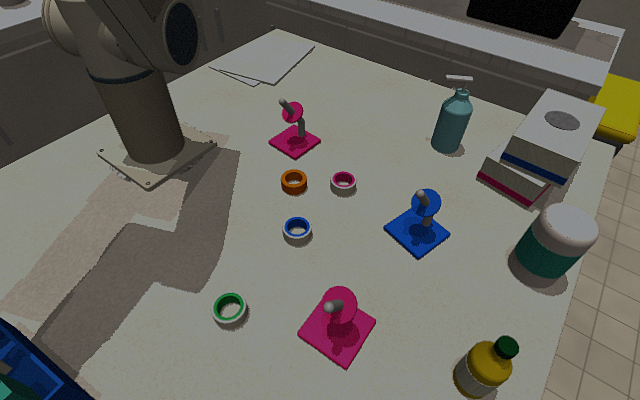

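View pics/top0.png

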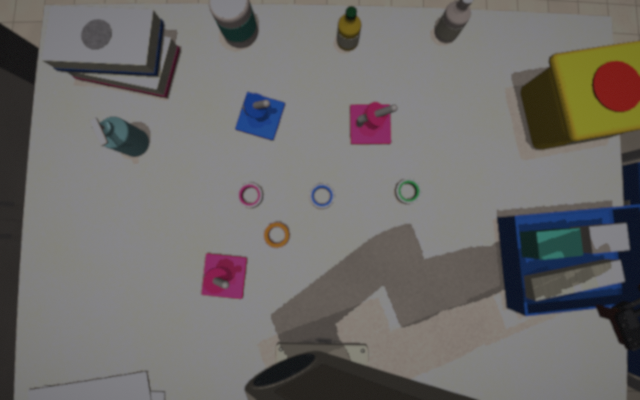

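The pink roll is at scene (343,182) and top (251,195). The rightmost pink stand is at scene (338,325) and top (371,123), with its peg leaning to the robot's right. I'll look closer at both.

```bash
python3 - <<'E'
import pickle,cv2,numpy as np
d=pickle.load(open('f0.pkl','rb'))
S=d['scene']['frame'];T=d['top']['frame']
def c(I,x,y,h): return cv2.resize(I[y-h:y+h,x-h:x+h],(300,300),interpolation=cv2.INTER_NEAREST)
im=np.vstack([np.hstack([c(S,343,182,20),c(S,338,325,50)]),np.hstack([c(T,251,195,20),c(T,375,120,30)])])
im=np.clip(im.astype(float)*1.3,0,255).astype(np.uint8)
cv2.imwrite('pics/crops.png',im[:,:,::-1])
E
```

```text
(no output)
```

View pics/crops.png

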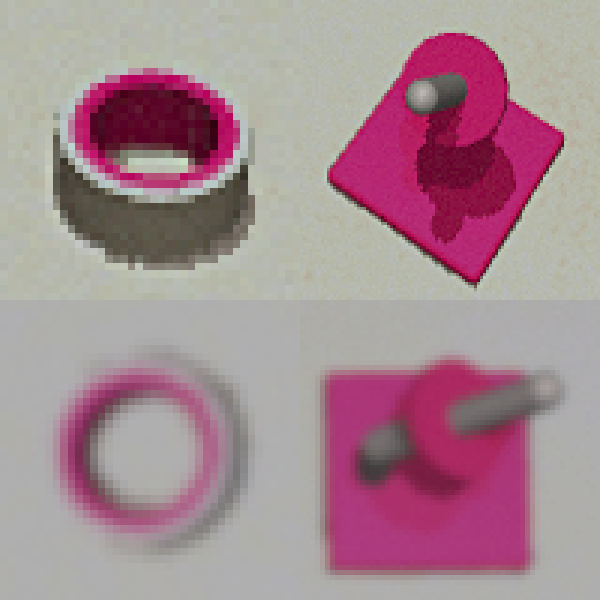

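Crops: the scene and top views both show the roll's pink rim cleanly. The peg tip is at scene ≈(329,307) and top ≈(394,107.5), and the disc centre at scene ≈(340,305) and top ≈(376,113).

```bash
cat > h.py <<'E'
import cv2,numpy as np
def P(f): return np.hstack([cv2.Rodrigues(f['rvec'])[0],np.reshape(f['tvec'],(3,1))])
def und(f,uv): return cv2.undistortPoints(np.array([[uv]],float),f['K'],f['dist_coeffs']).reshape(2,1)
def tri(fs,ft,a,b):
    X=cv2.triangulatePoints(P(fs),P(ft),und(fs,a),und(ft,b)).ravel();X=X[:3]/X[3]
    e=[np.round(cv2.projectPoints(X,f['rvec'],f['tvec'],f['K'],f['dist_coeffs'])[0].ravel()-u,1) for f,u in((fs,a),(ft,b))]
    return X,e
def plane(f,uv,z):
    M=P(f);R=M[:,:3];C=-R.T@M[:,3];r=R.T@np.append(und(f,uv).ravel(),1)
    return C+r*(z-C[2])/r[2]
def pink(I,x,y,h,sat=60):
    hsv=cv2.cvtColor(I,cv2.COLOR_RGB2HSV);m=((hsv[...,0]>150)&(hsv[...,0]<179)&(hsv[...,1]>sat)).astype(np.uint8)
    z=np.zeros_like(m);z[y-h:y+h,x-h:x+h]=m[y-h:y+h,x-h:x+h];return z
def big(m): return max(cv2.findContours(m,cv2.RETR_EXTERNAL,cv2.CHAIN_APPROX_NONE)[0],key=cv2.contourArea)
E
python3 - <<'E'
import pickle;from h import *
d=pickle.load(open('f0.pkl','rb'));S,T=d['scene'],d['top']
c=[cv2.fitEllipse(cv2.convexHull(big(pink(f['frame'],x,y,20)))) for f,x,y in((S,343,182),(T,251,195))]
print(c);print('roll top',tri(S,T,c[0][0],c[1][0]),plane(S,c[0][0],.028),plane(T,c[1][0],.028))
tip=tri(S,T,(328.8,306.8),(393.5,107.1));root=tri(S,T,(340,305),(375.9,112.9))
v=tip[0]-root[0];print('tip',tip,'root',root,v,np.linalg.norm(v),np.degrees(np.arccos(v[2]/np.linalg.norm(v))))
for f,x,y in((S,338,325),(T,371,123)):
    m=pink(f['frame'],x,y,50,100);print('plate',[plane(f,p,.004)[:2].round(3) for p in cv2.boxPoints(cv2.minAreaRect(big(m)))])
# blue/green/orange, rough
for n,lo,hi in(('blue',100,130),('green',45,85),('orange',8,20)):
    I=T['frame'];hsv=cv2.cvtColor(I,cv2.COLOR_RGB2HSV);m=((hsv[...,0]>lo)&(hsv[...,0]<hi)&(hsv[...,1]>60)).astype(np.uint8)
    z=np.zeros_like(m);z[170:255,230:430]=m[170:255,230:430];print(n,plane(T,cv2.fitEllipse(big(z))[0],.02))
E
```

```text
[((343.16766357421875, 178.86785888671875), (15.830531120300293, 22.164270401000977), 97.03520965576172), ((249.00857543945312, 194.54795837402344), (21.19516944885254, 21.847007751464844), 38.45281982421875)]
roll top (array([0.45366473, 0.17828722, 0.0277575 ]), [array([ 0.1, -0. ]), array([0.1, 0.1])]) [0.45358468 0.17783366 0.028     ] [0.4538825  0.17844365 0.028     ]
tip (array([ 0.63742757, -0.14262268,  0.14415639]), [array([ 0.3, -0. ]), array([0.1, 0.2])]) root (array([ 0.63739974, -0.11073222,  0.09693699]), [array([ 0.1, -0. ]), array([0.1, 0.1])]) [ 2.78343317e-05 -3.18904639e-02  4.72194020e-02] 0.056979596266510266 34.03383504162371
plate [array([ 0.586, -0.16 ]), array([ 0.578, -0.033]), array([ 0.689, -0.037]), array([ 0.686, -0.156])]
plate [array([ 0.69 , -0.058]), array([ 0.692, -0.157]), array([ 0.589, -0.157]), array([ 0.587, -0.059])]
blue [0.45611418 0.00743764 0.02      ]
green [ 0.47180017 -0.19959245  0.02      ]
orange [0.36154061 0.11217095 0.02      ]
```

Request:
drive_tool:
  deltas: "0 0 -0.966 0 0 0 0;0 0 -0.966 0 0 0 0;0 0 -0.966 0 0 0 0;0 0 -0.966 0 0 0 0;0 0 -0.966 0 0 0 0;0 0 -0.966 0 0 0 0;0 0 -0.966 0 0 0 0;0 0 -0.966 0 0 0 0;0 0 -0.966 0 0 0 0;0 0 -0.966 0 0 0 0;0 0 -0.966 0 0 0 0;0 0 -0.966 0 0 0 0;0 0 0 0 0 0 0;0 0 0 0 0 0 0"

```text
time: 1.27
tcp_pos: [0.2501, -0.5725, 0.2333]
eef_rot: [-180.0, -0.0, 89.8]
wrist_force: [0.3, 0.2, 0.4]
finger_gap: 0.0879
gripper_force: 0.0
```

Request:
drive_tool:
  deltas: "0 0 0 0.938 0.255 0 0;0 0 0 0.938 0.255 0 0;0 0 0 0.938 0.255 0 0;0 0 0 0.938 0.255 0 0;0 0 0 0.938 0.255 0 0;0 0 0 0.938 0.255 0 0;0 0 0 0.938 0.255 0 0;0 0 0 0.938 0.255 0 0;0 0 0 0.938 0.255 0 0;0 0 0 0.938 0.255 0 0;0 0 0 0.938 0.255 0 0;0 0 0 0.938 0.255 0 0;0 0 0 0.938 0.255 0 0;0 0 0 0.938 0.255 0 0;0 0 0 0.938 0.255 0 0;0 0 0 0.938 0.255 0 0;0 0 0 0.938 0.255 0 0;0 0 0 0.938 0.255 0 0;0 0 0 0.938 0.255 0 0;0 0 0 0.938 0.255 0 0"

```text
time: 2.93
tcp_pos: [0.4541, 0.1799, 0.2338]
eef_rot: [180.0, -0.0, 89.9]
wrist_force: [0.5, -0.7, 0.8]
finger_gap: 0.0878
gripper_force: 0.0
```

Request:
drive_tool:
  deltas: "0 0 0 0 0 0 0;0 0 0 0 0 0 0;0 0 0 0 0 0 0"

```text
time: 3.18
tcp_pos: [0.4534, 0.1774, 0.2333]
eef_rot: [-179.9, 0.0, 90.0]
wrist_force: [0.1, -0.6, -0.4]
finger_gap: 0.0879
gripper_force: 0.0
```

Request:
drive_tool:
  deltas: "0 0 0 0 0 0.6 0;0 0 0 0 0 0.6 0;0 0 0 0 0 0.6 0;0 0 0 0 0 0.6 0;0 0 0 0 0 0.6 0;0 0 0 0 0 0.6 0;0 0 0 0 0 0.6 0;0 0 0 0 0 0.6 0;0 0 0 0 0 0.168 0;0 0 0 0 0 0.168 0;0 0 0 0 0 0.168 0;0 0 0 0 0 0.168 0;0 0 0 0 0 0 0;0 0 0 0 0 0 0"

```text
time: 4.35
tcp_pos: [0.4543, 0.1777, 0.0152]
eef_rot: [180.0, -0.0, 90.0]
wrist_force: [0.0, 0.3, 0.5]
finger_gap: 0.0876
gripper_force: 0.0
```

Request:
drive_tool:
  deltas: "0 0 0 0 0 0 0.2;0 0 0 0 0 0 0.3;0 0 0 0 0 0 0.4;0 0 0 0 0 0 0.5;0 0 0 0 0 0 0.5;0 0 0 0 0 0 0.5;0 0 0 0 0 0 0.5;0 0 0 0 0 0 0.5"
  newtons: 15

```text
time: 5.02
tcp_pos: [0.4542, 0.1778, 0.015]
eef_rot: [180.0, -0.0, 90.0]
wrist_force: [-1.2, 0.4, 4.8]
finger_gap: 0.0606
gripper_force: 15.0
```

Request:
drive_tool:
  deltas: "0 0 0 0 0 -0.2 0.5;0 0 0 0 0 -0.4 0.5;0 0 0 0 0 -0.7 0.5;0 0 0 0 0 -0.8 0.5;0 0 0 0 0 -0.8 0.5;0 0 0 0 0 -0.8 0.5;0 0 0 0 0 -0.8 0.5;0 0 0 0 0 -0.8 0.5;0 0 0 0 0 -0.8 0.5;0 0 0 0 0 -0.6 0.5;0 0 0 0 0 -0.3 0.5;0 0 0 0 0 0 0.5;0 0 0 0 0 0 0.5"
  newtons: 20

```text
time: 6.1
tcp_pos: [0.4538, 0.1776, 0.295]
eef_rot: [180.0, -0.0, 90.0]
wrist_force: [0.2, 0.6, -0.7]
finger_gap: 0.0604
gripper_force: 20.0
```

```bash
python3 - <<'E'
from station import *
import cv2,numpy as np,pickle
s=state();print(s['time'],s['tcp_pos'],s['q'],s['finger_gap'])
a=grab_frame('scene');b=grab_frame('top');pickle.dump((a,b,s),open('f1.pkl','wb'))
cv2.imwrite('pics/held.png',np.vstack([cv2.resize(a['frame'][40:240,160:480],(640,400)),b['frame'][130:330,0:640]])[:,:,::-1])
E
```

```text
6.1 [0.45376827 0.17760483 0.29502496] [ 1.99769523e+01  8.24607108e+00  1.06872758e+02 -1.69191754e-03
  6.48359463e+01  1.99667305e+01] 0.060421982006551814
```

View pics/held.png

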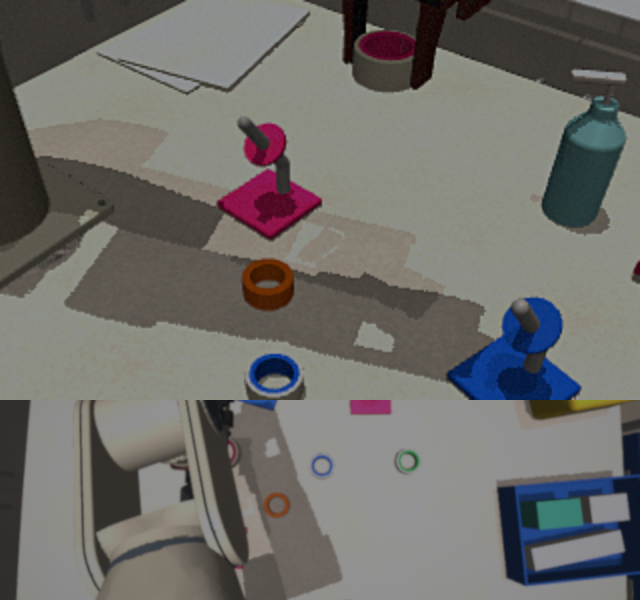

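The roll is held level between the fingers (roll near (385,55) in the enlarged crop). Next I carry it beside the peg and tilt it.

Request:
drive_tool:
  deltas: "0 0 0 -0.3 0.16 0 0.5;0 0 0 -0.6 0.31 0 0.5;0 0 0 -0.8 0.42 0 0.5;0 0 0 -0.8 0.42 0 0.5;0 0 0 -0.8 0.42 0 0.5;0 0 0 -0.8 0.42 0 0.5;0 0 0 -0.8 0.42 0 0.5;0 0 0 -0.8 0.42 0 0.5;0 0 0 -0.8 0.42 0 0.5;0 0 0 -0.8 0.42 0 0.5;0 0 0 -0.8 0.42 0 0.5;0 0 0 -0.5 0.23 0 0.5;0 0 0 -0.22 0.11 0 0.5;0 0 0 0 0 0 0.5;0 0 0 0 0 0 0.5"

```text
time: 7.45
tcp_pos: [0.6368, -0.1744, 0.2932]
eef_rot: [-179.8, -0.1, 90.0]
wrist_force: [-0.6, 0.5, -1.1]
finger_gap: 0.0606
gripper_force: 20.0
```

Request:
drive_tool:
  deltas: "0 0.4 0 0 0 0 0.5;0 0.7 0 0 0 0 0.5;0 0.7 0 0 0 0 0.5;0 0.7 0 0 0 0 0.5;0 0.7 0 0 0 0 0.5;0 0.7 0 0 0 0 0.5;0 0.7 0 0 0 0 0.5;0 0.7 0 0 0 0 0.5;0 0.5 0 0 0 0 0.5;0 0.31 0 0 0 0 0.5;0 0 0 0 0 0 0.5;0 0 0 0 0 0 0.5"

```text
time: 8.45
tcp_pos: [0.6374, -0.1741, 0.2945]
eef_rot: [-179.9, -35.0, 90.0]
wrist_force: [0.9, -0.1, -0.9]
finger_gap: 0.0609
gripper_force: 20.0
```

```bash
python3 - <<'E'
from station import *
import cv2,numpy as np,pickle
s=state();print(s['time'],s['tcp_pos'],s['eef_rot'],s['q'],s['finger_gap'])
a=grab_frame('scene');b=grab_frame('top');pickle.dump((a,b,s),open('f2.pkl','wb'))
cv2.imwrite('pics/tilt.png',np.vstack([cv2.resize(a['frame'][190:390,200:500],(600,400)),b['frame'][20:220,20:620]])[:,:,::-1])
E
```

```text
8.45 [ 0.63743845 -0.17408673  0.294505  ] [-179.92881953  -34.97451354   90.01129119] [-29.36735829  32.40129346  78.93547827  29.94672666  87.98272765
 -35.68688815] 0.06086006923897635
```

View pics/tilt.png

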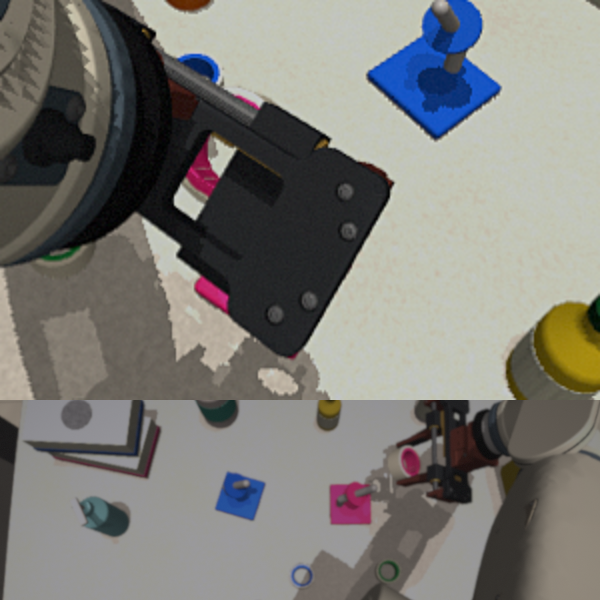

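The top view shows the held roll upper right of the pink peg, axis in line with it, at about (408,462). In the scene view the hand hides the peg.

Request:
drive_tool:
  deltas: "0 0 0 -0.15 0 0.21 0.5;0 0 0 -0.3 0 0.42 0.5;0 0 0 -0.4 0 0.56 0.5;0 0 0 -0.35 0 0.49 0.5;0 0 0 -0.22 0 0.31 0.5;0 0 0 -0.11 0 0.145 0.5;0 0 0 0 0 0 0.5;0 0 0 0 0 0 0.5"

```text
time: 9.22
tcp_pos: [0.6381, -0.1761, 0.1902]
eef_rot: [180.0, -35.0, 90.0]
wrist_force: [-0.7, 0.3, -0.3]
finger_gap: 0.0606
gripper_force: 20.0
```

```bash
python3 - <<'E'
from station import *
import cv2,numpy as np
from h import P
s=state();print(s['time'],s['tcp_pos'],s['eef_rot'])
b=grab_frame('top');a=grab_frame('scene')
R=np.array([[0,1,0],[.819,0,.574],[.574,0,-.819]])
ims=[]
for f,(x,y) in((b,(390,110)),(a,(320,290))):
    I=f['frame'].copy()
    def dr(p,c):
        u=cv2.projectPoints(np.array(p),f['rvec'],f['tvec'],f['K'],f['dist_coeffs'])[0].ravel();return u
    c=cv2.resize(I[y-50:y+50,x-50:x+50],(400,400),interpolation=cv2.INTER_NEAREST)
    r=np.array([.6375,-.112,.0995]);p=np.array([0,-.574,.819])
    for q in(r,r+.03*p,r+.06*p,s['tcp_pos']+.015*-p):
        u=(dr(q,0)-[x-50,y-50]+.5)*4;cv2.circle(c,tuple(int(v) for v in u),3,(255,255,0),-1)
    ims.append(c)
cv2.imwrite('pics/pre.png',np.hstack(ims)[:,:,::-1])
E
```

```text
9.2167 [ 0.6380978  -0.17614892  0.19023943] [179.96401818 -35.0009029   90.04277122]
```

View pics/pre.png

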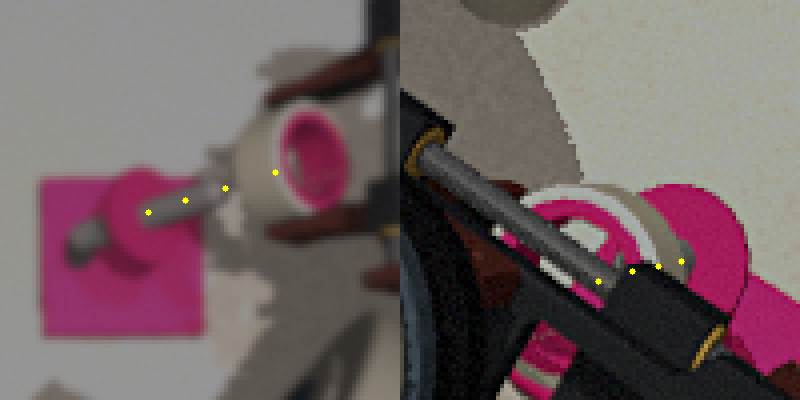

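The top view puts the roll ahead of the peg tip and centred on the peg's line. The projected axis dots at (148,212), (185,200) and (225,188) lie on the peg. Sliding on now.

Request:
drive_tool:
  deltas: "0 0 0 0 0 0.1 0.5;0 0 0 0 0 0.2 0.5;0 0 0 0 0 0.2 0.5;0 0 0 0 0 0.2 0.5;0 0 0 0 0 0.2 0.5;0 0 0 0 0 0.2 0.5;0 0 0 0 0 0.2 0.5;0 0 0 0 0 0.2 0.5;0 0 0 0 0 0.1 0.5;0 0 0 0 0 0 0.5;0 0 0 0 0 0 0.5"

```text
time: 10.23
tcp_pos: [0.6377, -0.1393, 0.1371]
eef_rot: [-180.0, -35.0, 90.0]
wrist_force: [0.2, -0.6, -1.2]
finger_gap: 0.0606
gripper_force: 20.0
```

```bash
python3 - <<'E'
from station import *
import cv2,numpy as np
s=state();print(s['time'],s['tcp_pos'],s['wrist_force'])
b=grab_frame('top');a=grab_frame('scene')
ims=[]
for f,(x,y) in((b,(390,110)),(a,(320,290))):
    ims.append(cv2.resize(f['frame'][y-50:y+50,x-50:x+50],(400,400),interpolation=cv2.INTER_CUBIC))
cv2.imwrite('pics/thread.png',np.hstack(ims)[:,:,::-1])
E
```

```text
10.2333 [ 0.63766478 -0.13932647  0.13712299] [ 0.16861064 -0.58555239 -1.20940888]
```

View pics/thread.png

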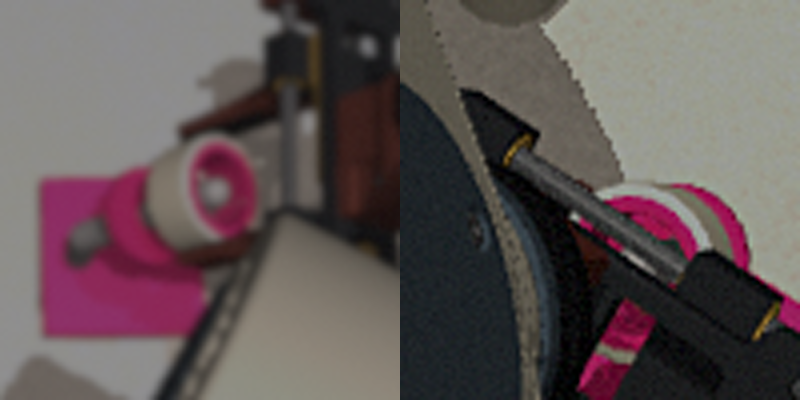

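The peg tip shows inside the roll's hole in the top view at about (213,190), well centred. Continuing to the disc.

Request:
drive_tool:
  deltas: "0 0 0 0 0 0.15 0.5;0 0 0 0 0 0.2 0.5;0 0 0 0 0 0.2 0.5;0 0 0 0 0 0.1 0.5;0 0 0 0 0 0.04 0.5;0 0 0 0 0 0 0.5;0 0 0 0 0 0 0.5"

```text
time: 10.92
tcp_pos: [0.6377, -0.1236, 0.1146]
eef_rot: [-180.0, -35.0, 90.0]
wrist_force: [0.7, -0.2, -0.8]
finger_gap: 0.0603
gripper_force: 20.0
```

Request:
drive_tool:
  deltas: "0 0 0 0 0 0.03 0.5;0 0 0 0 0 0.03 0.5;0 0 0 0 0 0 0.5;0 0 0 0 0 0 0.5"

```text
time: 11.25
tcp_pos: [0.6378, -0.1224, 0.1129]
eef_rot: [180.0, -35.0, 90.0]
wrist_force: [-0.1, -0.2, -0.5]
finger_gap: 0.0605
gripper_force: 20.0
```

Request:
drive_tool:
  deltas: "0 0 0 0 0 0.03 0.5;0 0 0 0 0 0.03 0.5;0 0 0 0 0 0 0.5;0 0 0 0 0 0 0.5"

```text
time: 11.58
tcp_pos: [0.6379, -0.1222, 0.1126]
eef_rot: [179.9, -35.0, 90.1]
wrist_force: [-4.2, -6.9, 10.7]
finger_gap: 0.0605
gripper_force: 20.0
```

Request:
drive_tool:
  deltas: "0 0 0 0 0 0.02 0.5;0 0 0 0 0 0 0.5;0 0 0 0 0 0 0.5"

```text
time: 11.83
tcp_pos: [0.6379, -0.1221, 0.1124]
eef_rot: [179.9, -34.9, 90.1]
wrist_force: [-5.4, -7.8, 13.2]
finger_gap: 0.0604
gripper_force: 20.1
```

Contact with the disc is confirmed: about 13–15 N along the peg. I'll ease off, lower the roll sideways most of the sag, then let go.

Request:
drive_tool:
  deltas: "0 0 0 0 0 -0.03 0.5;0 0 0 -0.08 0 0 0.5;0 0 0 -0.08 0 0 0.5;0 0 0 -0.06 0 0 0.5;0 0 0 0 0 0 0.5;0 0 0 0 0 0 0.5"

```text
time: 12.33
tcp_pos: [0.6388, -0.1288, 0.108]
eef_rot: [179.8, -35.0, 90.1]
wrist_force: [0.1, -2.1, 8.7]
finger_gap: 0.0602
gripper_force: 20.0
```

Request:
drive_tool:
  deltas: "0 0 0 0 0 0 0.3;0 0 0 0 0 0 0.28;0 0 0 0 0 0 0.2;0 0 0 0 0 0 0.1;0 0 0 0 0 0 0;0 0 0 0 0 0 0;0 0 0 0 0 0 0;0 0 0 0 0 0 0"

```text
time: 13.0
tcp_pos: [0.6376, -0.1282, 0.106]
eef_rot: [-180.0, -35.0, 90.0]
wrist_force: [0.0, -0.3, -0.3]
finger_gap: 0.0875
gripper_force: 0.0
```

Request:
drive_tool:
  deltas: "0 0 0 0 0 -0.1 0;0 0 0 0 0 -0.2 0;0 0 0 0 0 -0.4 0;0 0 0 0 0 -0.6 0;0 0 0 0 0 -0.8 0;0 0 0 0 0 -0.8 0;0 0 0 0 0 -0.8 0;0 0 0 0 0 -0.8 0;0 0 0 0 0 -0.5 0;0 0 0 0 0 -0.2 0;0 0 0 0 0 0 0;0 0 0 0 0 0 0"

```text
time: 14.0
tcp_pos: [0.6374, -0.2474, 0.276]
eef_rot: [-180.0, -35.0, 90.0]
wrist_force: [1.0, 0.4, -0.5]
finger_gap: 0.0883
gripper_force: 0.0
```

```bash
python3 - <<'E'
from station import *
import cv2,numpy as np
s=state();print(s['time'],s['tcp_pos'],s['wrist_force'])
b=grab_frame('top');a=grab_frame('scene')
ims=[]
for f,(x,y) in((b,(385,120)),(a,(330,310))):
    ims.append(cv2.resize(f['frame'][y-50:y+50,x-50:x+50],(400,400),interpolation=cv2.INTER_CUBIC))
cv2.imwrite('pics/end.png',np.vstack([np.hstack(ims),np.pad(b['frame'][150:290,0:640],((0,0),(0,160),(0,0)))])[:,:,::-1])
E
```

```text
14.0 [ 0.63736671 -0.24744233  0.27595751] [ 0.99841331  0.43565355 -0.53254316]
```

View pics/end.png

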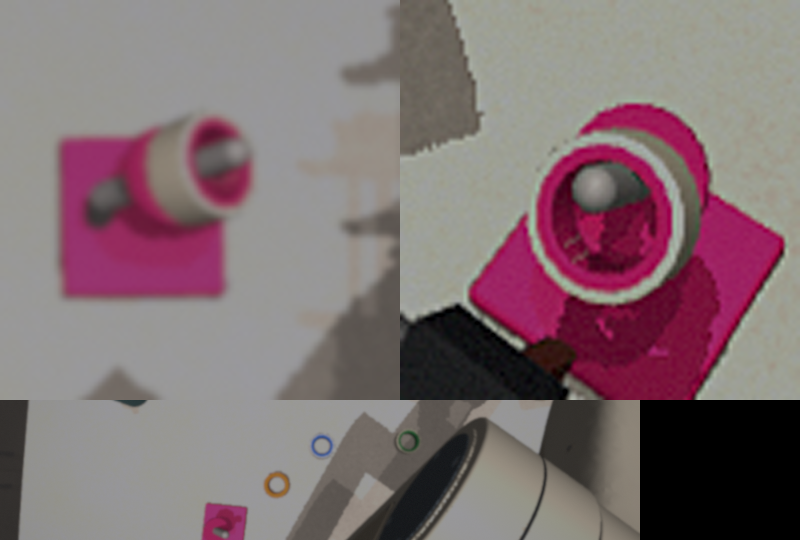

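The roll hangs on the peg, released. Blue, green and orange lie as before. I'll check numerically that it is seated.

```bash
python3 - <<'E'
from station import *
from h import *
s=grab_frame('scene');t=grab_frame('top')
X,e=tri(s,t,(333.2,313.8),(390,110.5));d=X-[.6375,-.112,.0985]
print(X,e,'along',d@[0,-.574,.819],'sag',-(d@[0,.819,.574]),'side',d[0])
E
```

```text
[ 0.63990075 -0.13781108  0.11613023] [array([-1.5,  0.2]), array([-0.6, -0.7])] along 0.029254719882265107 sag 0.011019527332120874 side 0.002400747042784146
```

The rim sits 29 mm along the peg (28 expected) with an 11 mm sag, so the roll is seated against the disc.

```bash
python3 -c "
from station import *
print(hand_in())"
```

```text
the job is handed in; nothing more can be done
None
```

The pink roll hangs released on the pink stand's peg, seated against the disc to within about 1–2 mm by camera, with the blue and green rolls where they lay; the job was handed in at about 14 s, and no verdict came back.

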